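Shut the board tray and show its mark to the camera in the mirror

TASK

Push the board tray fully home into the blue chassis, then take the knob on top of the small swivel mirror and turn it until the camera, looking into the middle of the mirror, sees the cross-marked white plate on the tray's front. The mirror springs back if let go, so finish while still holding the knob steadily at that angle; do not knock the other things on the bench about.

Things in the scene. Friction and masses are not known exactly. Their poses are not given: they have to be found in the camera images.
- tray (a joint): how far the board tray of the blue chassis is pulled out, m: 0 = fully home (against its stop), up to 0.09. It slides level, along the chassis's x axis, with about 1.5 N of friction and no spring; it stays where it is left.
- chassis: blue open-topped metal chassis, fixed, 220 (x) x 200 (y) x 130 mm high; origin under its centre, z up. Its tray comes out towards its own -x. The tray's flat upright front panel is 190 mm wide, z = 18 to 122 mm; its outer face is at x = -0.114 minus the tray's joint value. A pull handle (upright bar, radius 4 mm, 28 mm proud of the panel) is at y = +0.078
- push_spot (a point): point on the outer face of the tray's front panel, 85 mm above the bench, at the chassis's y = +0.012: in a free flat area about 90 mm wide between handle and marker plate, good for pushing. Moves with the tray; axes are the chassis's, so the tray is pushed home along +x
- marker (a point): centre of the marker: a white plate, 50 mm wide, 44 mm high, 3 mm thick, with a black cross, on the tray's front panel at the chassis's y = -0.058, 95 mm above the bench. It moves with the tray; axes as the chassis's (its face looks to -x).
- unit: mirror unit, fixed: aluminium base plate 265 x 85 x 10 mm carrying a swivelling mirror and, 190 mm along the unit's +x from it, a small grey camera on a block (top at 117 mm). Origin on the bench exactly under the mirror's upright turning axis; z up. The camera looks level along the unit's -x at the middle of the mirror, 95 mm above the bench
- camera_lens (a point): centre of the camera's lens, 137 mm from the mirror's axis along the unit's +x, 95 mm above the bench; axes as the unit's.
- mirror: swivel mirror: glass 60 mm wide, 64 high, in a black frame 70 mm wide, 60 to 134 mm above the bench, with its knob on top. Turns about its upright axis (z; origin on it, on the bench), anticlockwise from above, 0 to 1.5 rad. The glass faces its own x axis: at 0 (parked) the unit's +x, square to the camera. A spring (0.03 Nm at 0, plus 0.05 Nm/rad) swings it back to 0 when let go
- knob_grip (a point): middle of the mirror's turning knob, on the turning axis, 177 mm above the bench: a black upright flat bar 12 mm thick (along the mirror's x), 50 mm long (y), 26 mm high (164 to 190 mm above the bench), on a disc 36 mm across; rigid with the mirror, axes as the mirror's.
- sight (a point): the camera's line of sight after bouncing off the mirror: origin on the mirror's axis, 95 mm above the bench, x axis level along the reflected line. At mirror angle q it points 2q anticlockwise of the unit's +x. A thin steel needle with an arrow tip (tip 88 mm from the axis, 41 mm above the bench), geared 2:1 to the mirror, points the same way. The marker is seen when it lies on this line.
- tape: bystander, loose: roll of black tape lying flat, 90 mm across, 24 mm high; origin in the middle of its underside, to be left alone.
- heatsink: bystander, loose: finned aluminium heat sink, 70 x 60 x 36 mm; origin in the middle of its underside, to be left alone.
- multimeter: bystander, loose: green and black hand multimeter lying on its back, 180 x 88 x 40 mm; origin in the middle of its underside, to be left alone.
- spray_can: bystander, loose: upright can, 60 mm across, 150 mm high; origin in the middle of its underside, to be left alone.
- screwdriver: bystander, loose: screwdriver, 200 mm long, lying flat, to be left alone.
- screw_bin: bystander, loose: grey open plastic bin, 100 x 140 x 45 mm; origin in the middle of its underside, to be left alone.
- wrench: bystander, loose: steel spanner, 160 mm long, lying flat, to be left alone.

How it is judged (in metres and radians):
On the way, in this order (a step that is already met when the one before it is completed fails the run):
1. the tray is pushed fully home (value of joint tray below 0.004 m), for 0.2 s.
2. the mirror, held by its knob, shows the marker to the camera (value of joint tray below 0.004 m and contact force between the fingers and mirror above 1 N and x of marker in the frame of sight above 0.05 m and y of marker in the frame of sight between -0.025 and 0.025 m), for 0.2 s.
At the end, for the whole second after the job is handed in: The tray is home (within 4 mm of its stop), the camera's line of sight, reflected off the mirror, lands on the marker plate (passes within 25 mm to either side of its centre, the plate's half width), the mirror is still, and the fingers still hold the knob (more than 1 N) (all of step 2 and angular speed of mirror below 0.1 rad/s); the arm keeps its last pose, push and grip.
It fails at once if a loose bystander is knocked away (moved more than 30 mm) (distance of any of tape, heatsink, multimeter, spray_can, screwdriver, screw_bin, wrench from where it was at the start of the episode above 0.03 m).
It also fails if it takes over 43 s, if anything falls off the work surface, if the arm or the gripper's body presses on something with over 40 N, if the wrist force passes 120 N, or if a joint passes its speed limit or range.

ROBOT

A 7-joint arm with a two-finger parallel gripper is mounted at the origin on the work surface. World frame = base frame: x ahead of the robot, y to its left, z up, the work surface at z = 0. Lengths are in mm, angles in rad, forces in N, time in s.
With the tool pointing down it reaches from about 400 to 875 mm from the base axis. Payload 6.5 kg.
Tool frame: the origin (TCP) lies midway between the tips of the shut fingers; the grasp point (between the pads) lies 19 mm behind it; z points along the fingers, y is the line along which they close (so a half turn about z gives the same grasp; the last joint's range is limited). The gripper opens to 88 mm and grips with 3 to 60 N. Pads are 18 mm wide; open, the fingers measure 123 mm over their backs; the gripper's body (75 mm by 187 mm) begins 45 mm behind the grasp point.
Start: joints at [-1.316, 0.536, -0.004, 1.538, 0.003, 1.067, -0.071], TCP at [204.957, 616.833, 238.716] pointing down, gripper open.
Joint ranges: [-2.7, 2.7], [-0.37, 2.16], [-1.27, 1.26], [0.24, 2.4], [-1.31, 4.45], [0.19, 1.91], [-2.76, 2.76]. Speed limits (rad/s): [2.39, 2.39, 3.14, 3.14, 3.14, 3.14, 3.14].

INTERFACE

Orientations are given as a 3x3 rotation matrix whose columns are the frame's x, y, z axes.
In Python, from bench import env, camera, camera_params gives the robot as it stands. The module is installed in compiled form; this text tells all that it offers.
- The arm moves only by the tool drive_effector, called after "Request:" as name([rows], argument=value, ...), one row to a line, values as JSON. Schema: {"type":"object","properties":{"rows":{"type":"array","items":{"type":"array","items":{"type":"array","items":{"type":"number"},"minItems":4,"maxItems":4},"minItems":1,"maxItems":8},"minItems":1,"maxItems":1},"jaw":{"type":"number"},"force":{"type":"number"},"only":{"type":"string"},"quiet":{"type":"boolean"},"lines":{"type":"string"}},"required":["rows"],"additionalProperties":false}. rows is a list that holds a single list of rows (three levels of brackets), with 1 to 8 rows, each of 4 numbers: dx, dy, dz in parts of the range, where 1.0 means 250 mm, then a turn about the tool's z in a scale on which 1.0 is 120 degrees; each row shifts and turns the commanded pose from where the row before left it, along the tool's axes as they then stand; what a row does not reach is not made up. A row lasts 1/8 s, in which the tool goes at most 62.5 mm and 0.188 rad, less where a joint would pass 70% of its speed; a pose out of reach is approached as far as the arm can. jaw is the finger opening in mm, set as the call begins (left out keeps the last). The fingers move at their own pace and stop on an object; force is the grip in N (left out, the last holds). Time passes only in rows, so rows that do not move let the fingers close. The tool returns the time, the measured TCP pose, the force, the opening and the grip force at its end. only (a regular expression) keeps the lines of the reply that match it, lines (a string "A,B") keeps lines A to B, and quiet returns only ok. No shift or turn number may pass 1 either way. Input that does not fit is refused with a message, and nothing moves.
- env.sense(): the state, without advancing time (a new reading comes with each control period).
- camera(name): name is "side" or "top"; returns the picture (420x560x3 uint8, red, green, blue); there is no depth.
- camera_params(name): a dict with "fx", "fy", "cx", "cy" (pixels), "k1" (the pictures are not rectified: a ray, as slopes to the right and down, at radius r is drawn at 1 + k1 r^2 times it, then the intrinsics apply), "extrinsics" (4x4, takes a point from camera to world coordinates). Camera axes: x right, y down, z forward; pixel columns grow to the right and rows downward; lengths in mm; the calibration is good to about 2 mm. A picture is of the moment at which its call begins. camera_params takes no time and is no camera call.
- env.sign_off(): hands the job in; it is judged then, once.
The state is a dict: "t": time; "joint_positions": joint angles; "qvel": joint speeds; "joint_efforts": joint torques, N m; "eef_pos": TCP position; "ee_rot": TCP orientation; "wrist_force": force on the tool from outside, world axes, zero at the start; "moment": the same for the moment, N m; "gripper_width": finger opening in mm; "finger_force": force on a finger pad.
Only numpy, scipy, OpenCV 4.12 (cv2) and the standard library are available. Lean on these libraries where they do the work, as an engineer would, in place of code of your own. Each camera call takes 0.05 s, during which the arm holds its last target. There are 200 camera calls.

## Working session

There is one attempt and no reset: what is moved stays moved. The work goes in short steps, Python scripts to look and compute and a tool call to move; the robot and the scene stay as the last step left them, time stands still between calls to the robot, and variables do not carry over. Pictures are saved under pics/ and viewed, at most 10 in all, crops included, and the job is handed in when it is done.

```bash
mkdir -p pics
```

Run:
```python
from bench import env,camera,camera_params
import cv2,numpy as np
np.set_printoptions(precision=4,suppress=True)
for n in("side","top"):
    p=camera_params(n);print(n,p)
    cv2.imwrite(f"pics/{n}0.png",camera(n)[:,:,::-1])
s=env.sense();print(s["t"],s["eef_pos"],s["ee_rot"],s["gripper_width"])
```

```text
side {'fx': 491.5793904844976, 'fy': 491.5793904844976, 'cx': 278.60596245755573, 'cy': 208.7017345345756, 'k1': -0.1349041445177348, 'extrinsics': array([[   0.9133,   -0.225 ,    0.3394,  136.9315],
       [  -0.4072,   -0.4981,    0.7655, -898.2874],
       [  -0.0032,   -0.8374,   -0.5466,  806.5695],
       [   0.    ,    0.    ,    0.    ,    1.    ]])}
top {'fx': 380.98225805282374, 'fy': 380.98225805282374, 'cx': 280.4840860330671, 'cy': 212.07221245515774, 'k1': -0.08557120165906928, 'extrinsics': array([[   0.0031,   -0.9889,    0.1485,  385.9049],
       [  -0.9997,    0.0008,    0.0264,   14.4462],
       [  -0.0262,   -0.1485,   -0.9886, 1030.5194],
       [   0.    ,    0.    ,    0.    ,    1.    ]])}
0.1 [204.7855 616.32   237.944 ] [[-0.949   0.3152 -0.0004]
 [ 0.3152  0.949  -0.0015]
 [-0.0001 -0.0015 -1.    ]] 88.43219840608991
```

View pics/side0.png

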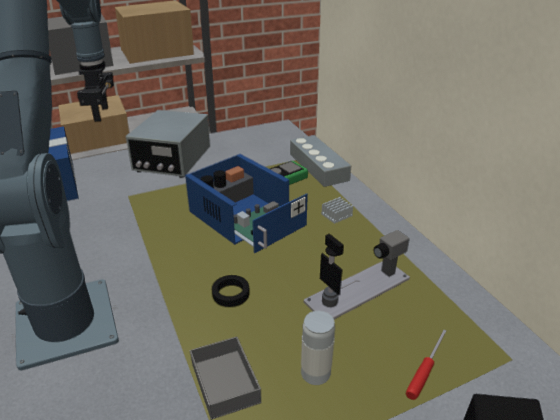

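View pics/top0.png

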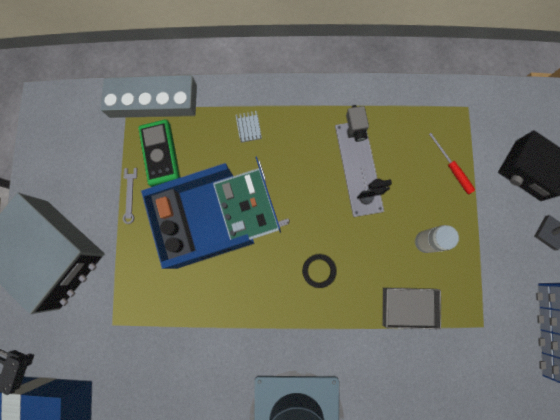

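Run:
```python
import cv2
a=cv2.imread("pics/side0.png")[170:320,230:420]; cv2.imwrite("pics/sc.png",cv2.resize(a,None,fx=4,fy=4,interpolation=cv2.INTER_CUBIC))
a=cv2.imread("pics/top0.png")[95:245,210:400]; cv2.imwrite("pics/tc.png",cv2.resize(a,None,fx=4,fy=4,interpolation=cv2.INTER_CUBIC))
```

```text
(no output)
```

View pics/sc.png

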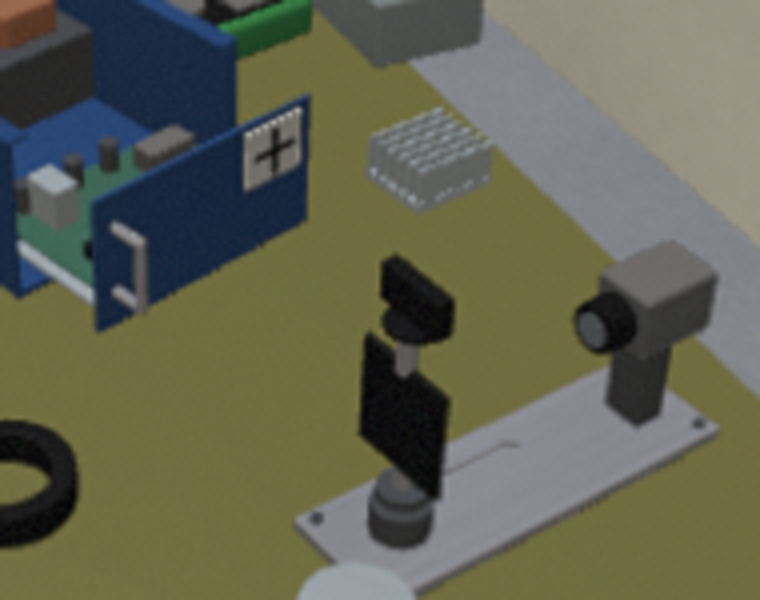

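View pics/tc.png

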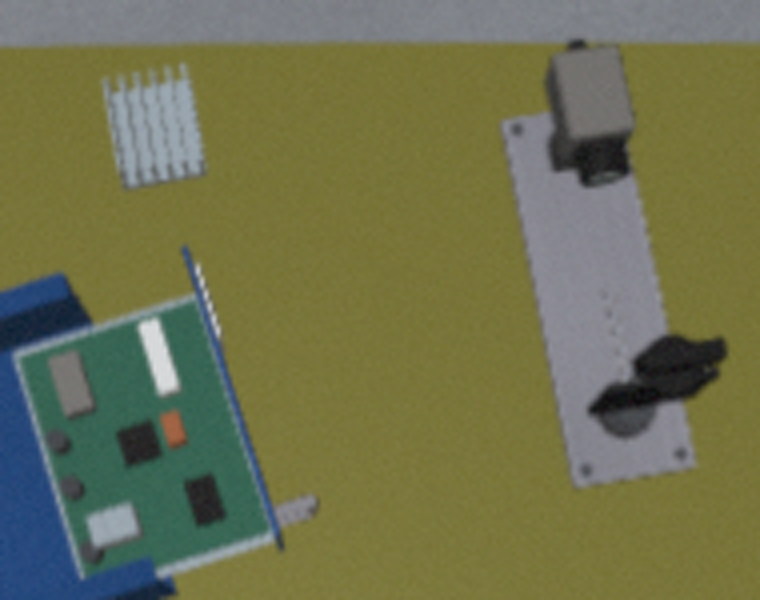

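Side view: marker cross at about (298.4,207.6), panel's top edge from (253.4,219.9) to (306.9,193.9), knob bar centre about (334,243). Top view: panel's top edge from (255.9,156.4) to (279.9,231.6), knob about (381,186), plate corners (335.4,124.9), (353.4,216.4) and (383.4,210.6).

Create h.py:
```python
import numpy as np,cv2
from bench import camera_params
P={n:camera_params(n) for n in("side","top")}
def ray(n,u,v):
    p=P[n]; d=np.array([(u-p["cx"])/p["fx"],(v-p["cy"])/p["fy"]]); x=d.copy()
    for _ in range(20): x=d/(1+p["k1"]*(x@x))
    E=p["extrinsics"]; return E[:3,3],E[:3,:3]@np.r_[x,1]
def onz(n,u,v,z):
    o,d=ray(n,u,v); return o+d*(z-o[2])/d[2]
def tri(a,b):
    o1,d1=ray("side",*a);o2,d2=ray("top",*b)
    s=np.linalg.lstsq(np.c_[d1,-d2],o2-o1,rcond=None)[0]
    p,q=o1+s[0]*d1,o2+s[1]*d2
    return (p+q)/2,np.linalg.norm(p-q)
S=lambda x,y:((x+.5)/4-.5+230,(y+.5)/4-.5+170)
T=lambda x,y:((x+.5)/4-.5+210,(y+.5)/4-.5+95)
```

Run:
```python
from h import *
np.set_printoptions(precision=1,suppress=True)
A=tri(S(309,97),T(185,247));B=tri(S(95,201),T(281,548));print("panel",A,B,np.linalg.norm(A[0]-B[0]))
for z in(122,):print("panel top onz",[onz("side",*S(309,97),z),onz("side",*S(95,201),z),onz("top",*T(185,247),z),onz("top",*T(281,548),z)])
print("knob",tri(S(418,280),T(685,365)),onz("side",*S(418,294),177))
print("knob top ends",[onz("side",*S(x,y),190) for x,y in((390,258),(449,301))])
C=[onz("top",*T(x,y),10) for x,y in((503,121),(575,487),(695,464))];print("plate top",*C,np.linalg.norm(C[0]-C[1]),np.linalg.norm(C[1]-C[2]))
print("plate side",onz("side",*S(296,522),10),onz("side",*S(718,430),10))
print("lens",tri(S(593,330),T(603,178)))
print("knob top ends,top view",[onz("top",*T(x,y),190) for x,y in((722,345),(638,372))])
print("marker side z95",onz("side",*S(275,152),95),"can",onz("top",445,237,150))
# chassis walls: top view back corners
print("chassis",[onz("top",x,y,130) for x,y in((144,190),(226,165))])
```

```text
panel (array([662.9, 100.4, 118.7]), np.float64(0.03370008964752349)) (array([479.3,  38.6, 123.7]), np.float64(9.308934747975202)) 193.72143248651852
panel top onz [array([660.3,  95.6, 122. ]), array([484.8,  40.1, 122. ]), array([661.9, 100.1, 122. ]), array([475.,  40., 122.])]
knob (array([ 574.6, -190.5,  189.6]), np.float64(5.839671055266868)) [ 580.7 -186.9  177. ]
knob top ends [array([ 573.6, -167.7,  190. ]), array([ 583.2, -213.4,  190. ])]
plate top [ 787.1 -112.1   10. ] [ 527.3 -155.2   10. ] [ 542.9 -237.2   10. ] 263.42558628611994 83.38576200179857
plate side [ 526.6 -160.2   10. ] [ 799.1 -197.    10. ]
lens (array([ 716.3, -165.3,   92.8]), np.float64(0.7365258732187738))
knob top ends,top view [array([ 583.2, -210.8,  190. ]), array([ 567.6, -162.6,  190. ])]
marker side z95 [628.8  81.5  95. ] can [ 459.2 -345.3  150. ]
chassis [array([576.4, 375.1, 130. ]), array([638.1, 172.5, 130. ])]
```

Careful with the scale: shifts go in shares of 250 mm and turns go in shares of 120 degrees. That gives: -46 mm / 250 = -0.184, -39 mm / 250 = -0.156.

Request:
drive_effector([
  [[-0.184, -0.156, 0, 0], [-0.184, -0.156, 0, 0], [-0.184, -0.156, 0, 0], [-0.184, -0.156, 0, 0], [-0.184, -0.156, 0, 0], [-0.184, -0.156, 0, 0], [-0.184, -0.156, 0, 0], [-0.184, -0.156, 0, 0]],
], jaw=0, force=10)

```text
t: 1.1
eef_pos: [456.4, 202.9, 238.7]
ee_rot: [[-0.949, 0.315, -0.0], [0.315, 0.949, 0.0], [0.0, 0.0, -1.0]]
wrist_force: [0.5, -0.2, 0.4]
gripper_width: 9.9
finger_force: 0.0
```

Request:
drive_effector([
  [[-0.184, -0.156, 0, 0], [-0.184, -0.156, 0, 0], [-0.184, -0.156, 0, 0], [-0.176, -0.152, 0, 0], [0, 0, 0, 0], [0, 0, 0, 0]],
])

```text
t: 1.85
eef_pos: [579.1, 1.0, 238.2]
ee_rot: [[-0.949, 0.315, -0.001], [0.315, 0.949, 0.001], [0.001, 0.0, -1.0]]
wrist_force: [-0.1, 0.8, 1.2]
gripper_width: 0.7
finger_force: 0.0
```

Request:
drive_effector([
  [[0, 0, 0, 0.0898], [0, 0, 0, 0.0898], [0, 0, 0, 0.0898], [0, 0, 0, 0.0898], [0, 0, 0, 0.0893], [0, 0, 0, 0], [0, 0, 0, 0]],
])

```text
t: 2.72
eef_pos: [579.3, 1.5, 238.7]
ee_rot: [[-0.313, 0.95, -0.0], [0.95, 0.313, 0.001], [0.001, -0.0, -1.0]]
wrist_force: [-0.4, -0.2, -0.5]
gripper_width: 0.5
finger_force: 0.0
```

To row units: 51 mm / 250 = 0.204, 20 mm / 250 = 0.08.

Request:
drive_effector([
  [[0, 0, 0.204, 0], [0, 0, 0.204, 0], [0, 0, 0.204, 0], [0, 0, 0, 0], [0.08, 0, 0, 0], [0.08, 0, 0, 0]],
])

```text
t: 3.48
eef_pos: [568.4, 40.5, 87.9]
ee_rot: [[-0.309, 0.951, 0.004], [0.951, 0.309, 0.002], [0.0, 0.004, -1.0]]
wrist_force: [-0.5, -0.3, 0.7]
gripper_width: 0.8
finger_force: 0.0
```

Request:
drive_effector([
  [[0.04, 0, 0, 0], [0.04, 0, 0, 0], [0.04, 0, 0, 0], [0.04, 0, 0, 0], [0.04, 0, 0, 0], [0.04, 0, 0, 0], [0.02, 0, 0, 0], [0, 0, 0, 0]],
])

```text
t: 4.47
eef_pos: [546.7, 100.9, 85.5]
ee_rot: [[-0.309, 0.951, -0.001], [0.951, 0.309, 0.0], [0.001, -0.001, -1.0]]
wrist_force: [0.2, -0.7, -0.2]
gripper_width: 0.4
finger_force: 0.0
```

To row units: 5 mm / 250 = 0.02, 3 mm / 250 = 0.012.

Request:
drive_effector([
  [[0.02, 0, 0, 0], [0.02, 0, 0, 0], [0.02, 0, 0, 0], [0.012, 0, 0, 0]],
])

```text
t: 4.97
eef_pos: [541.3, 117.6, 85.6]
ee_rot: [[-0.308, 0.951, -0.001], [0.951, 0.308, -0.0], [0.0, -0.001, -1.0]]
wrist_force: [0.4, -2.0, -1.4]
gripper_width: 0.6
finger_force: 0.8
```

Request:
drive_effector([
  [[0.012, 0, 0, 0], [0.012, 0, 0, 0], [0, 0, 0, 0]],
])

```text
t: 5.35
eef_pos: [540.0, 123.7, 85.8]
ee_rot: [[-0.308, 0.951, 0.0], [0.951, 0.308, 0.001], [0.001, 0.001, -1.0]]
wrist_force: [-0.2, -0.5, 0.1]
gripper_width: 0.9
finger_force: 0.0
```

Run:
```python
from bench import camera
import cv2
t=camera("top")[:,:,::-1];s=camera("side")[:,:,::-1]
a=cv2.resize(s[140:290,160:350],None,fx=3,fy=3,interpolation=2);b=cv2.resize(t[95:245,130:260],None,fx=3,fy=3,interpolation=2)
b=cv2.resize(t[115:265,130:310],None,fx=1,fy=1) if 0 else b
import numpy as np
cv2.imwrite("pics/p1.png",cv2.resize(np.hstack([a,b]),None,fx=.83,fy=.83))
```

```text
(no output)
```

View pics/p1.png

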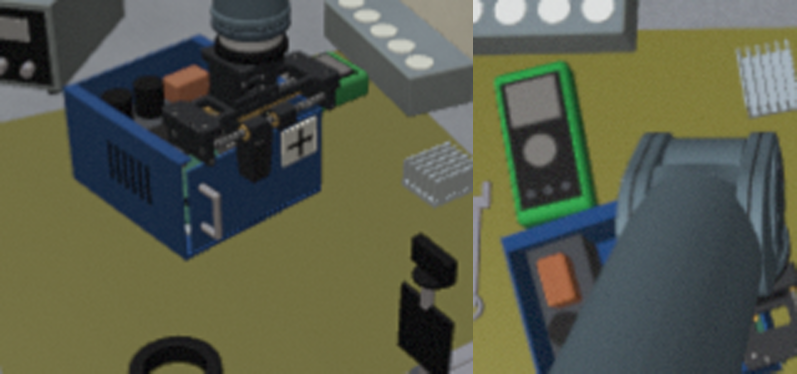

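The tray is nearly home: a thin gap of a few mm shows beside the panel at about (190,195). The marker stands clear at (300,145). I'll keep pushing until the stop is felt.

To row units: 3 mm / 250 = 0.012.

Request:
drive_effector([
  [[0.012, 0, 0, 0], [0.012, 0, 0, 0], [0.012, 0, 0, 0], [0, 0, 0, 0]],
])

```text
t: 5.95
eef_pos: [539.4, 126.2, 86.1]
ee_rot: [[-0.304, 0.953, 0.004], [0.953, 0.304, -0.006], [-0.007, 0.002, -1.0]]
wrist_force: [5.6, -13.2, -2.1]
gripper_width: 0.8
finger_force: 7.2
```

Request:
drive_effector([
  [[0.012, 0, 0, 0], [0.012, 0, 0, 0], [0, 0, 0, 0], [0, 0, 0, 0]],
])

```text
t: 6.45
eef_pos: [539.3, 126.2, 86.2]
ee_rot: [[-0.3, 0.954, 0.007], [0.954, 0.3, -0.012], [-0.013, 0.003, -1.0]]
wrist_force: [10.5, -25.8, -4.1]
gripper_width: 0.3
finger_force: 14.0
```

To row units: -55 mm / 250 = -0.22, -50 mm / 250 = -0.2.

Request:
drive_effector([
  [[-0.12, 0, 0, 0], [-0.16, 0, 0, 0], [0, 0, 0, 0], [0, 0, -0.2, 0], [0, 0, -0.2, 0], [0, 0, -0.22, 0], [0, 0, 0, 0]],
], jaw=40)

```text
t: 7.32
eef_pos: [559.3, 72.3, 244.9]
ee_rot: [[-0.309, 0.951, 0.008], [0.951, 0.309, 0.003], [0.001, 0.008, -1.0]]
wrist_force: [-0.4, -0.2, -0.5]
gripper_width: 40.0
finger_force: 0.0
```

Run:
```python
from bench import camera
import cv2,numpy as np
s=camera("side")[:,:,::-1];t=camera("top")[:,:,::-1]
cv2.imwrite("pics/s2.png",s);cv2.imwrite("pics/t2.png",t)
r=lambda a,f:cv2.resize(a,None,fx=f,fy=f,interpolation=2)
a=r(s[170:320,240:370],4);b=r(t[120:240,330:400],4)
b=np.vstack([b,np.zeros((120,280,3),np.uint8)])
cv2.imwrite("pics/p2.png",np.hstack([a,b])[:,:800])
```

```text
(no output)
```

View pics/p2.png

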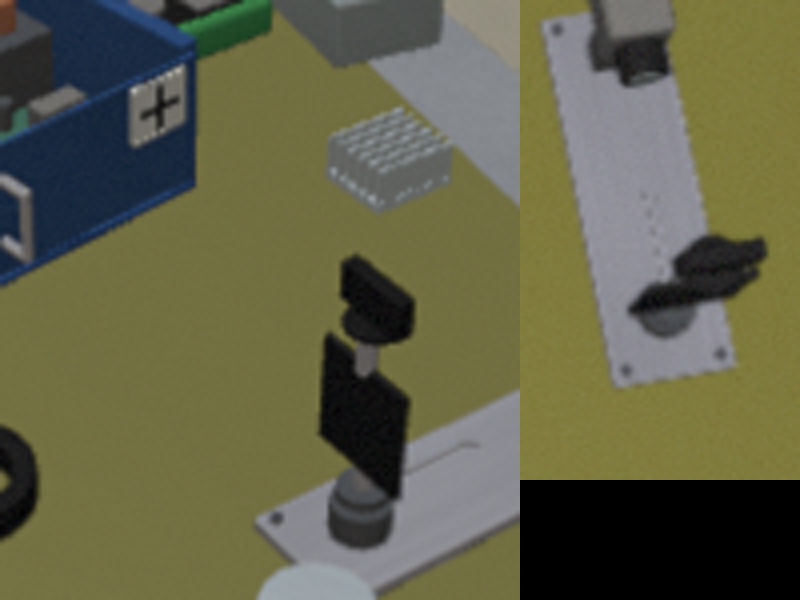

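Run:
```python
from h import *
np.set_printoptions(precision=1,suppress=True)
S=lambda x,y:((x+.5)/4-.5+240,(y+.5)/4-.5+170)
T=lambda x,y:((x-520+.5)/4-.5+330,(y+.5)/4-.5+120)
print("marker",onz("side",*S(160,106),95))
print("knob mid top",onz("top",*T(720,256),190),"frame mid top",onz("top",*T(692,290),134))
print("knob tri",tri(S(382,283),T(720,256)))
print("frame side mid (face centre, z97)",onz("side",*S(365,416),97),"stem",onz("side",*S(367,360),145))
print("knob side centre top",onz("side",*S(382,283),190))
s=onz("top",*T(642,193),41);print("needle tip z41",s)
C=[onz("top",*T(x,y),10) for x,y in((543,20),(615,388),(735,366))];print("plate",*C)
d=C[0]-C[1];print(np.degrees(np.arctan2(d[1],d[0])))
```

```text
marker [607.1 155.1  95. ]
knob mid top [ 576.9 -186.7  190. ] frame mid top [ 568.7 -182.4  134. ]
knob tri (array([ 579.7, -188.5,  185.1]), np.float64(3.5516425799457263))
frame side mid (face centre, z97) [ 575.9 -190.8   97. ] stem [ 569.3 -199.1  145. ]
knob side centre top [ 578.2 -194.1  190. ]
needle tip z41 [ 653.8 -171.7   41. ]
plate [ 787.9 -112.1   10. ] [ 526.6 -155.2   10. ] [ 541.5 -237.1   10. ]
9.37812586461512
```

Tray is now flush, with the marker cross at side (279.7,196.2). The mirror is parked, and the knob centre is about (577,-189).

To row units: -51 mm / 250 = -0.204, -50 mm / 250 = -0.2, 0.145 rad / 2.0944 = 0.0692.

Request:
drive_effector([
  [[-0.204, -0.052, 0, 0], [-0.204, -0.052, 0, 0], [-0.204, -0.052, 0, 0], [-0.204, -0.052, 0, 0], [-0.2, -0.048, 0, 0], [0, 0, 0, 0.0692], [0, 0, 0, 0], [0, 0, 0, 0]],
])

```text
t: 8.43
eef_pos: [574.0, -189.1, 239.6]
ee_rot: [[-0.172, 0.985, -0.002], [0.985, 0.172, 0.001], [0.001, -0.002, -1.0]]
wrist_force: [0.4, 0.2, -0.1]
gripper_width: 39.5
finger_force: 0.0
```

Run:
```python
from bench import camera
import cv2,numpy as np
s=camera("side")[:,:,::-1]
cv2.imwrite("pics/p3.png",cv2.resize(s[140:290,240:430],None,fx=4,fy=4,interpolation=2))
```

```text
(no output)
```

View pics/p3.png

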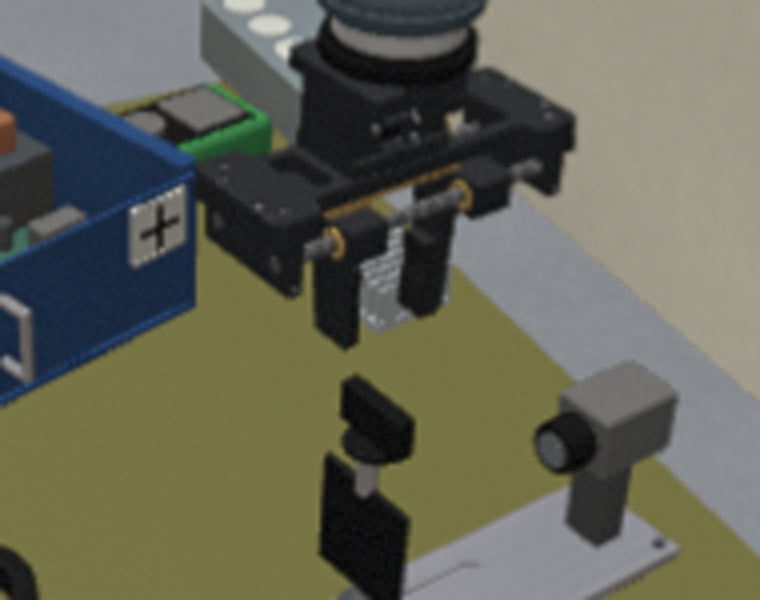

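Fingers straddle the knob: finger-tip midpoint at crop (381,323), directly above the knob at (380,405).

Request:
drive_effector([
  [[0, 0.008, 0.12, 0], [0, 0, 0.1, 0], [0, 0, 0.06, 0], [0, 0, 0, 0], [0, 0, 0, 0]],
])

```text
t: 9.1
eef_pos: [576.8, -190.6, 171.6]
ee_rot: [[-0.168, 0.986, 0.001], [0.986, 0.168, -0.0], [-0.001, 0.001, -1.0]]
wrist_force: [0.5, -0.2, -0.4]
gripper_width: 40.4
finger_force: 0.0
```

Request:
drive_effector([
  [[0, 0, 0, 0], [0, 0, 0, 0], [0, 0, 0, 0], [0, 0, 0, 0], [0, 0, 0, 0], [0, 0, 0, 0]],
], jaw=0, force=15)

```text
t: 9.85
eef_pos: [578.5, -190.0, 171.2]
ee_rot: [[-0.168, 0.986, 0.004], [0.986, 0.168, -0.001], [-0.001, 0.004, -1.0]]
wrist_force: [6.4, -1.1, -3.8]
gripper_width: 11.8
finger_force: 15.0
```

To row units: 1.5 mm / 250 = 0.006, -0.11 rad / 2.0944 = -0.0525.

Request:
drive_effector([
  [[0, 0.006, 0, 0], [0, 0, 0, -0.0525], [0, 0, 0, -0.0525], [0, 0, 0, -0.0525], [0, 0, 0, -0.0525], [0, 0, 0, -0.0525], [0, 0, 0, -0.0525], [0, 0, 0, 0]],
])

```text
t: 10.85
eef_pos: [579.6, -189.4, 171.2]
ee_rot: [[-0.738, 0.675, 0.004], [0.675, 0.738, 0.0], [-0.003, 0.003, -1.0]]
wrist_force: [6.1, 1.7, -1.8]
gripper_width: 11.9
finger_force: 15.0
```

Request:
drive_effector([
  [[0, 0, 0, 0], [0, 0, 0, 0], [0, 0, 0, 0]],
])

```text
t: 11.22
eef_pos: [579.7, -189.4, 171.2]
ee_rot: [[-0.737, 0.676, 0.004], [0.676, 0.737, 0.0], [-0.003, 0.003, -1.0]]
wrist_force: [5.5, 1.6, -2.0]
gripper_width: 11.9
finger_force: 15.0
```

Run:
```python
from bench import camera
import cv2,numpy as np
s=camera("side")[:,:,::-1];t=camera("top")[:,:,::-1]
r=lambda a:cv2.resize(a,None,fx=4,fy=4,interpolation=2)
cv2.imwrite("pics/p4.png",np.hstack([r(s[170:320,270:370]),r(t[90:240,300:400])]))
```

```text
(no output)
```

View pics/p4.png

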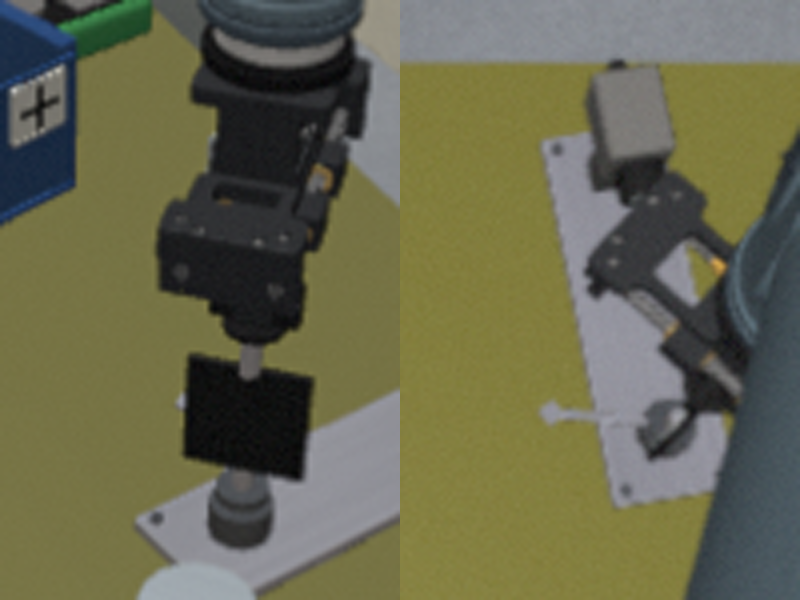

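Run:
```python
from h import *
np.set_printoptions(precision=1,suppress=True)
T=lambda x,y:((x-400+.5)/4-.5+300,(y+.5)/4-.5+90)
a,b=onz("top",*T(541,412),41),onz("top",*T(642,421),41)
d=a-b;print(a,b,np.degrees(np.arctan2(d[1],d[0])))
for c in((579,-190),(576,-189)):
    v=a[:2]-c;print(np.linalg.norm(v),np.degrees(np.arctan2(v[1],v[0])))
```

```text
[ 586.4 -102.8   41. ] [ 580.3 -169.4   41. ] 84.7699845963037
87.50669771434099 85.16120270236584
86.81774589376438 83.13230201568321
```

Run:
```python
from h import *
from bench import env
np.set_printoptions(precision=2,suppress=True)
S=lambda x,y:((x+.5)/4-.5+270,(y+.5)/4-.5+170)
def f(a,b,z):
    p,q=onz("side",*S(*a),z),onz("side",*S(*b),z);d=p-q;print(p,q,np.linalg.norm(d),np.degrees(np.arctan2(d[1],d[0])))
f((192,356),(314,378),134);f((183,458),(303,480),60)
# parked, from the earlier crop
S=lambda x,y:((x+.5)/4-.5+240,(y+.5)/4-.5+170)
f((330,334),(410,402),134);f((320,435),(400,500),60)
s=env.sense();print(s["joint_positions"],s["moment"],s["ee_rot"],s["qvel"])
```

```text
[ 551.   -172.12  134.  ] [ 601.78 -215.86  134.  ] 67.02340614059355 139.26362843291122
[ 549.31 -171.14   60.  ] [ 601.74 -215.26   60.  ] 68.51457187786744 139.9186702589442
[ 568.99 -159.19  134.  ] [ 580.09 -227.7   134.  ] 69.39938112507873 99.20339795442239
[ 567.24 -157.77   60.  ] [ 581.99 -224.     60.  ] 67.84864382910924 102.5510483394379
[-0.01  0.56  0.35  1.73 -0.24  0.89  1.27] [ 0.21 -1.17 -0.06] [[-0.74  0.68  0.  ]
 [ 0.68  0.74  0.  ]
 [-0.    0.   -1.  ]] [ 0.  0. -0.  0. -0.  0.  0.]
```

The needle and the frame edges agree that the mirror has turned about 38°. The needle reads 85° against a target of 85.4°. The reported tool yaw is about 5° short of that, so I'll fit the needle by mask as an independent check before handing in.

Run:
```python
from h import *
from bench import env,camera
np.set_printoptions(precision=2,suppress=True)
M=np.zeros((420,560))
for _ in range(4): 
    im=camera("top").astype(float); M+=im[:,:,2]-0.6*im[:,:,0]   # bluish-grey against olive
M/=4; w=M[185:202,334:351]; w=np.clip(w-np.median(w)-8,0,None)
pts=[]
for c in range(w.shape[1]):
    k=w[:,c]
    if k.sum()>8: pts.append((334+c,185+(k*np.arange(len(k))).sum()/k.sum()))
pts=np.array(pts);print(pts[[0,-1]],len(pts))
W=np.array([onz("top",*p,41)[:2] for p in pts])
vx,vy,x,y=cv2.fitLine(W.astype(np.float32),cv2.DIST_HUBER,0,.01,.01).ravel()
if vy<0: vx,vy=-vx,-vy
m=np.array([607.1,155.1]);d=m-[x,y]
print("needle angle",np.degrees(np.arctan2(vy,vx)),"marker lateral from needle line",vx*d[1]-vy*d[0])
a=np.array([579.5,-189.5]);i=W[:,1].argmax();v=W[i]-a
print("tip",W[i],np.linalg.norm(v),"axis-tip angle",np.degrees(np.arctan2(v[1],v[0])),"target",np.degrees(np.arctan2(*(m-a)[::-1])))
s=env.sense();print(s["t"],s["finger_force"],s["qvel"],np.degrees(np.arctan2(s["ee_rot"][1][1],s["ee_rot"][0][1])))
```

```text
[[334.   192.57]
 [350.   192.5 ]] 17
needle angle 89.09519 marker lateral from needle line -16.91981736879627
tip [ 586.54 -100.5 ] 89.28262900666178 axis-tip angle 85.4755871425086 target 85.42079205426947
11.525 15.01097610744182 [ 0.  0.  0. -0.  0. -0. -0.] 47.490126257197616
```

The tool yaw is in fact 47.5°. I had read the wrong matrix column earlier, so the yaw conflict goes away. Tool, frame and axis-to-needle-tip angle (85.5° against a target of 85.4°) now agree. The mask fit's line angle of 89° is the odd one out: its window ran onto the base plate.

```bash
python3 -c "
from bench import env
print(env.sign_off())"
```

```text
the job is handed in; nothing more can be done
None
```

I pushed the tray home against its stop, turned the mirror about 38° so the sight line points at the marker (85.5° measured, 85.4° needed), and handed the job in at about 11.5 s with the knob still held at 15 N; no verdict was returned.

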